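Prime the bench oiler until its indicator pin pops out

TASK

Prime the bench oiler: with the closed fingertips, push its plunger cap down and let it spring back up, again and again, until the steel indicator pin on the small turret pops fully out, then let go with the plunger back up. Never touch the pin itself, and do not pick up or disturb the clipper, the screwdriver or the oil bottle around it.

Things in the scene. Friction and masses are not known exactly. Their poses are not given: they have to be found in the camera images.
- oiler: bench oiler screwed to the bench: grey base 190 x 90 x 12 mm, long along its x; on it a barrel in the middle (50 mm wide, 120 mm high, plunger on its axis), an amber reservoir 58 mm to -x (47 mm wide, 84 mm high), the indicator turret 62 mm to +x (28 mm wide, 85 mm high). Origin: on the bench on the plunger's axis, z up. Turned at most 0.8 rad; -x end roughly towards the robot
- cap_top (a point): middle of the top of the plunger's black mushroom cap, 46 mm across and nearly flat (2-3 mm domed), on an upright 16 mm steel rod; 165 mm above the bench when the plunger is up, 141 mm when fully down; moves with the plunger. Press here, straight down
- plunger (a joint): plunger travel in m: 0 = up (sprung), 0.024 = fully down at the stop. A spring pushes it back up: it needs about 5 N at the top and 13 N at the bottom, some more if pushed fast, and returns by itself in about 0.3 s when let go
- indicator: the steel indicator pin, 12 mm across, upright in the turret 62 mm towards the oiler's +x from the plunger's axis; origin on its axis, 2 mm below its flat top. Not to be touched
- pin_tip (a point): middle of the pin's flat top: 87 mm above the bench when fully in (2 mm shows), 111 mm when fully out (26 mm shows, dark ring at its foot). Starts at 87 to 93 mm. A push raises it by 1/8 of the plunger's travel (3 mm a full stroke); it stays put while the plunger returns. From about 104 mm (102 to 106) it pops by itself to 111 mm within 1 s and stays. More pumping does no harm
- clipper: loose hair clipper lying on the bench about 0.15 m to the oiler's +y side, 155 x 46 x 40 mm, long side along its x; origin under its middle. Bystander
- screwdriver: loose screwdriver, 190 mm long, lying on the bench about 0.14 m to the oiler's -y side, within 0.3 rad of the oiler's x; origin under its middle. Bystander
- bottle: loose small oil bottle, 38 mm across and 95 mm high, standing upright about 0.16 m beyond the oiler's axis (its +x end); origin at the centre of its foot. Bystander
Not all that is in view belongs to the job. Leave any pink or red look-alike of the oiler alone.

How it is judged:
On the way, in this order (a step that is already met when the one before it is completed fails the run):
1. the pin has been pumped half out (z of pin_tip in the frame of oiler above 0.099 m), for 0.1 s.
2. the pin has popped fully out (z of pin_tip in the frame of oiler above 0.109 m), for 0.2 s.
At the end, for the whole second after the job is handed in: the indicator pin is fully out (at least 22 of its 24 mm), the plunger is back up (within 3 mm), clipper, screwdriver and bottle are within 20 mm of where they were and the bottle is upright (z of pin_tip in the frame of oiler above 0.109 m and value of joint plunger below 0.003 m and distance of each of clipper, screwdriver, bottle from where it was at the start of the episode below 0.02 m and angle between bottle's own z axis and vertical below 0.2 rad); the robot touches nothing.
It fails at once if the pin is touched by the robot (contact force between indicator and the fingers above 0.3 N or contact force between indicator and the arm above 0.3 N).
It fails at once if the clipper, the screwdriver or the bottle is lifted, shoved by more than 20 mm or knocked over (distance of any of clipper, screwdriver, bottle from where it was at the start of the episode above 0.02 m or angle between bottle's own z axis and vertical above 0.3 rad).
It also fails if it takes over 51 s, if anything falls off the work surface, if the arm or the gripper's body presses on something with over 40 N, if the wrist force passes 120 N, or if a joint passes its speed limit or range.

ROBOT

A 6-joint arm with a two-finger parallel gripper is mounted at the origin on the work surface. World frame = base frame: x ahead of the robot, y to its left, z up, the work surface at z = 0. Lengths are in m, angles in rad, forces in N, time in s.
With the tool pointing down it reaches from about 0.375 to 0.975 m from the base axis. Payload 3.8 kg.
Tool frame: the origin (TCP) lies at the very end of the fingers, on their centre line; the grasp point (between the pads) lies 19 mm behind it; z points along the fingers, y is the line along which they close (so a half turn about z gives the same grasp; the last joint's range is limited). The gripper opens to 85 mm and grips with 20 to 120 N. Pads are 22 mm wide; open, the fingers measure 114 mm over their backs; the gripper's body (76 mm by 85 mm) begins 54 mm behind the grasp point. The pads swing forward as they close: fully open they stand 13 mm farther back than shut.
Start: joints at [-1.163, 0.264, 1.604, -0, 1.274, -0.037], TCP at [0.29, -0.609, 0.231] pointing down, gripper open.
Joint ranges: [-2.63, 2.63], [-0.94, 2.18], [0.31, 2.57], [-1.31, 4.45], [0, 2.66], [-2.55, 2.55]. Speed limits (rad/s): [2.57, 2.57, 3.14, 3.14, 3.14, 3.14].

INTERFACE

Orientations are given as a rotation vector (axis times angle).
In Python, from workcell import monitor, viewer, job gives the robot as it stands. The module is installed in compiled form; this text tells all that it offers.
- The arm moves only by the tool step_arm, never from a script. Its argument "series" is one flat list of numbers, 4 for each row, row after row: the shift along the tool's x, y, z in m, then the turn about the tool's z in rad. A call has 1 to 8 rows; each row is the pose to reach, as a shift and turn from the pose commanded when the call began, along the tool's axes at that moment; what a row does not reach only later rows make up. A row lasts 1/8 s, in which the tool goes at most 62.5 mm and 10.7 degrees, less where a joint would pass 70% of its speed; a pose out of reach is approached as far as the arm can. A call with a gripper value outside its range is refused whole. "gripper" is the opening, from 0 (shut) to 1 (fully open), set as the call begins (left out, the last holds). The fingers move at their own pace and stop on an object; "newtons" is the grip in N (left out, the last holds). Time passes only in rows, so rows that repeat a pose let the fingers close. It gives the time, the measured TCP pose, the force, the opening and the grip force at its end, in the units of the state.
- monitor.read_state(): the state, without advancing time (a new reading comes with each control period).
- viewer.read_camera(name): name is "scene" or "top" or "wrist"; returns a dict with "image" (384x512x3 uint8, red, green, blue), "intrinsics" (3x3 intrinsics, pixels), "T" (4x4, takes a point from camera to world coordinates); the wrist camera has in their place "hand_eye" (4x4, takes a point from camera to tool coordinates, whose origin is the TCP and whose axes are the flange's). Camera axes: x right, y up, looking along -z (the intrinsics and any distortion apply to the point x, -y, -z); pixel columns grow to the right and rows downward; lengths in m; the calibration is good to about 2 mm. The wrist camera is an equidistant fisheye: a pixel r from the principal point sees the ray r / f radians off the axis. A picture is of the moment at which its call begins: read the wrist's pose just before it. There is no depth.
- job.finish_job(): hands the job in; it is judged then, once.
Trained networks look in a picture, given as the dict that the camera call returned (one of the last four; its "shot" number tells which), for a name from the list of things; names that differ only in an ending like _2 or _b are one class to them, and where a whole thing is asked for, a point or a joint stands for the part that bears it (a point fixed in the world has none). Each returns a list of dicts, best first, with "score" (0 to 1); they miss things now and then, are a little off and sometimes report something else, mostly with a low value. They report only what shows in the picture. A call takes as long as a camera call. They do not tell look-alikes from the thing itself.
- viewer.boxes_of(picture, label): "extent" ([centre column, centre row, width, height] in pixels, round what is visible of it).
- viewer.spot_point(picture, label): "point" ([column, row] in pixels: a listed point, or the origin of a listed thing).
The state is a dict: "time": time; "q": joint angles; "joint_vel": joint speeds; "joint_torque": joint torques, N m; "tool_pos": TCP position; "tcp_rot": TCP orientation; "wrist_force": force on the tool from outside, world axes, zero at the start; "torque": the same for the moment, N m; "width": opening from 0.0 (shut) to 1.0 (fully open); "grip_force": force on a finger pad.
Only numpy, scipy, OpenCV 4.12 (cv2) and the standard library are available. Lean on these libraries where they do the work, as an engineer would, in place of code of your own. Each camera call takes 0.05 s, during which the arm holds its last target. There are 200 camera calls.

## Working session

There is one attempt and no reset: what is moved stays moved. The work goes in short steps, Python scripts to look and compute and a tool call to move; the robot and the scene stay as the last step left them, time stands still between calls to the robot, and variables do not carry over. Pictures are saved under pics/ and viewed, at most 10 in all, crops included, and the job is handed in when it is done.

Besides the shell and the picture viewer there is one more tool, called after "Emit:" by a JSON object that holds its "fn" and its "kwargs". step_arm: Moves the arm, as the interface text tells. Its arguments: {"type":"object","properties":{"series":{"type":"array"},"gripper":{"type":"number"},"newtons":{"type":"number"}},"required":["series"]}

```bash
mkdir -p pics; cat > h.py <<'E'
import numpy as np, cv2
from workcell import monitor, viewer, job
from scipy.spatial.transform import Rotation as R
def ray(p,px):
    K=p["intrinsics"];T=p["T"]
    d=np.linalg.inv(K)@[px[0],px[1],1]; d=T[:3,:3]@[d[0],-d[1],-d[2]]
    return T[:3,3],d
def at_z(p,px,z):
    o,d=ray(p,px); return o+d*(z-o[2])/d[2]
def tri(a,b):
    A=np.zeros((3,3));B=np.zeros(3)
    for o,d in (a,b):
        d=d/np.linalg.norm(d);M=np.eye(3)-np.outer(d,d);A+=M;B+=M@o
    return np.linalg.solve(A,B)
E
python3 - <<'E'
from h import *
np.set_printoptions(precision=4,suppress=True)
s=monitor.read_state();print(s["time"],s["tool_pos"],s["tcp_rot"],s["wrist_force"])
print(R.from_rotvec(s["tcp_rot"]).as_matrix())
P={}
for n in("scene","top"):
    p=P[n]=viewer.read_camera(n);cv2.imwrite(f"pics/{n}.png",p["image"][...,::-1])
    for l,z in(("cap_top",.165),("pin_tip",.09),("oiler",0),("clipper",0),("screwdriver",0),("bottle",0)):
        for r in viewer.spot_point(p,l)[:3]: print(n,l,round(r["score"],2),np.round(r["point"],1),at_z(p,r["point"],z))
E
```

```text
0.0 [ 0.2901 -0.6087  0.2299] [-3.0621 -0.6924  0.0007] [-0.0918  0.2887 -0.0323]
[[ 0.9027  0.4303 -0.0009]
 [ 0.4303 -0.9027  0.0021]
 [ 0.0001 -0.0022 -1.    ]]
scene cap_top 0.78 [278.4 247.2] [0.7617 0.2382 0.165 ]
scene cap_top 0.69 [123.7 162.3] [ 0.7671 -0.2438  0.165 ]
scene cap_top 0.53 [261.9 161. ] [0.5404 0.0104 0.165 ]
scene pin_tip 0.47 [262.2 299.2] [0.8239 0.2527 0.09  ]
scene oiler 0.76 [132.9 215.5] [ 0.7707 -0.2487  0.    ]
scene oiler 0.71 [259.1 215.9] [0.5499 0.0096 0.    ]
scene oiler 0.69 [276.3 308. ] [0.7622 0.2388 0.    ]
scene clipper 0.58 [313.4 222.5] [0.4785 0.1357 0.    ]
scene clipper 0.37 [256.8 255.6] [0.6705 0.1063 0.    ]
scene screwdriver 0.68 [205.  211.6] [ 0.6316 -0.1143  0.    ]
scene bottle 0.91 [256.5 254.8] [0.6689 0.1039 0.    ]
top cap_top 0.68 [180.1 135.1] [0.7544 0.2367 0.165 ]
top cap_top 0.62 [369.2 128.4] [ 0.7675 -0.2332  0.165 ]
top oiler 0.89 [356.5 144.2] [ 0.7639 -0.2408  0.    ]
top oiler 0.83 [269.3 217.1] [0.5519 0.0131 0.    ]
top oiler 0.82 [192.7 143.8] [0.7684 0.2396 0.    ]
top clipper 0.7 [223.8 239.2] [0.4881 0.1445 0.    ]
top screwdriver 0.67 [314.9 189.8] [ 0.6309 -0.1188  0.    ]
top bottle 0.43 [237.8 174.7] [0.6757 0.1051 0.    ]
```

View pics/scene.png

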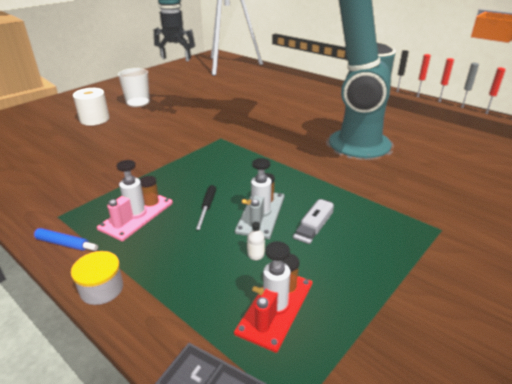

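View pics/top.png

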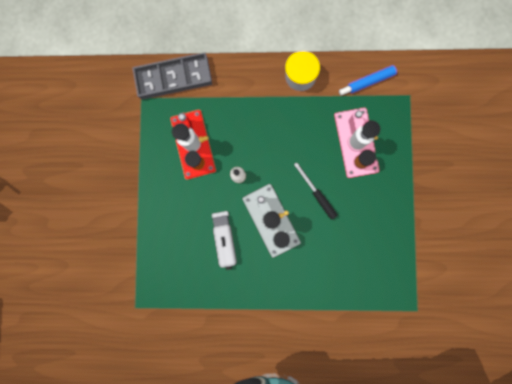

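The grey oiler is the real one: cap at about (262,161) in scene and (272,219) in top, with its turret at about (262,199) in top. The red and pink ones are decoys. Next I'll refine the cap position.

```bash
python3 - <<'E'
from h import *
np.set_printoptions(precision=4,suppress=True)
a=viewer.read_camera("scene");b=viewer.read_camera("top")
for l in("cap_top","pin_tip","indicator"):
  for p,n in((a,"scene"),(b,"top")):
    print(l,n,[(round(r["score"],2),np.round(r["point"],1)) for r in viewer.spot_point(p,l)],[(round(r["score"],2),np.round(r["extent"],1)) for r in viewer.boxes_of(p,l)])
c=tri(ray(a,(261.9,161)),ray(b,(272,219)));print(c, at_z(b,(272,219),.165),at_z(b,(262,199),.09))
M=R.from_rotvec(monitor.read_state()["tcp_rot"]).as_matrix()
print(M.T@(np.r_[c[:2],.23]-monitor.read_state()["tool_pos"]))
im=np.hstack([cv2.resize(a["image"][140:250,215:315],None,fx=4,fy=4,interpolation=2)[:440],cv2.resize(b["image"][175:265,230:310],None,fx=4,fy=4.889,interpolation=2)[:440]])
cv2.imwrite("pics/c.png",im[...,::-1])
E
```

```text
cap_top scene [(0.72, array([277.1, 249.6])), (0.7, array([122.5, 159.1])), (0.55, array([257.5, 160. ]))] [(0.74, array([275.9, 255.1,  22.4,  24.9])), (0.62, array([261.1, 167. ,  20.1,  20.2])), (0.55, array([125.6, 168.1,  21.2,  19.2]))]
cap_top top [(0.68, array([270.5, 217.7])), (0.59, array([374.1, 125.9])), (0.5, array([178.3, 130.7])), (0.15, array([224.1, 237.5]))] [(0.74, array([271.5, 219.7,  21.2,  21.7])), (0.6, array([371.2, 130.4,  19.6,  16.6])), (0.49, array([181.3, 132. ,  21.7,  19.6]))]
pin_tip scene [(0.42, array([263. , 300.2]))] []
pin_tip top [] []
indicator scene [(0.56, array([263. , 299.7]))] []
indicator top [] []
[0.5427 0.0087 0.1654] [0.5444 0.0066 0.165 ] [0.5983 0.0324 0.09  ]
[ 0.4936 -0.4494  0.0013]
```

View pics/c.png

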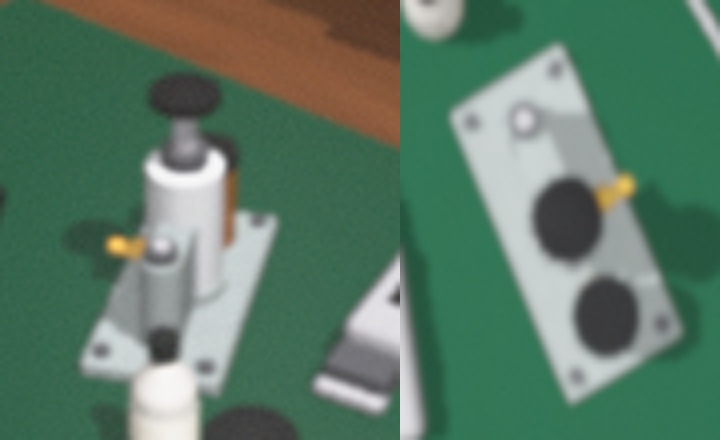

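The crop shows the cap at about (272,219.5) in top and (261.5,164) in scene, and the pin top at (255,202) in scene. Cap is at about (0.543, 0.008). Moving over it with the gripper shut.

Emit:
{"fn": "step_arm", "kwargs": {"series": [0.03,-0.027,-0.015,0,0.07,-0.064,-0.015,0,0.112,-0.102,-0.015,0,0.154,-0.14,-0.015,0,0.196,-0.178,-0.015,0,0.238,-0.216,-0.015,0,0.28,-0.255,-0.015,0,0.32,-0.291,-0.015,0], "gripper": 0}}

```text
time: 2.4
tool_pos: [0.4546, -0.2072, 0.2467]
tcp_rot: [3.064, 0.693, 0.001]
wrist_force: [0.1, 0.3, -0.2]
width: 0.002
grip_force: 0.0
```

Emit:
{"fn": "step_arm", "kwargs": {"series": [0.04,-0.036,0,0,0.08,-0.073,0,0,0.12,-0.11,0,0,0.15,-0.137,0,0,0.174,-0.158,0,0,0.174,-0.158,0,0]}}

```text
time: 3.15
tool_pos: [0.5437, 0.0104, 0.2463]
tcp_rot: [-3.063, -0.698, -0.001]
wrist_force: [-0.2, 0.0, 0.7]
width: 0.004
grip_force: 0.0
```

```bash
python3 - <<'E'
from h import *
np.set_printoptions(precision=4,suppress=True)
s=monitor.read_state();print(s["time"],s["tool_pos"],s["width"],s["wrist_force"])
p=viewer.read_camera("wrist");cv2.imwrite("pics/w.png",p["image"][...,::-1])
M=R.from_rotvec(s["tcp_rot"]).as_matrix();K=p["intrinsics"];H=p["hand_eye"]
for l,z in(("cap_top",.165),("pin_tip",.09)):
  for r in viewer.spot_point(p,l):
    u=np.array([(r["point"][0]-K[0,2])/K[0,0],(r["point"][1]-K[1,2])/K[1,1]]);t=np.hypot(*u)
    d=np.r_[u/t*np.sin(t),np.cos(t)]*[1,-1,-1]
    d=M@H[:3,:3]@d;o=M@H[:3,3]+s["tool_pos"];q=o+d*(z-o[2])/d[2]
    print(l,r["score"],r["point"],q,M.T@(q-s["tool_pos"]))
E
```

```text
3.15 [0.5437 0.0104 0.2463] 0.0040353242141877976 [-0.2351  0.001   0.6815]
cap_top 0.83 [253.8, 201.8] [0.5446 0.0048 0.165 ] [-0.0017  0.0054  0.0813]
cap_top 0.45 [144.1, 166.3] [0.5332 0.096  0.165 ] [ 0.0276 -0.0817  0.0814]
pin_tip 0.61 [249.5, 121.7] [0.5978 0.0338 0.09  ] [0.0588 0.0024 0.1564]
pin_tip 0.59 [502.6, 73.8] [ 0.8221 -0.2282  0.09  ] [0.1474 0.3356 0.1564]
pin_tip 0.48 [142.7, 165.4] [0.51   0.1174 0.09  ] [ 0.0159 -0.111   0.1564]
```

View pics/w.png

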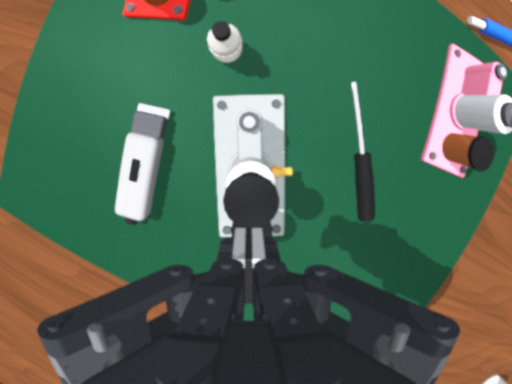

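The wrist picture shows the cap at (251,200) and the pin at (249,122), which agrees with the estimate. Making one test stroke.

Emit:
{"fn": "step_arm", "kwargs": {"series": [0,0.003,0.04,0,0,0.003,0.07,0,0,0.003,0.083,0,0,0.003,0.095,0,0,0.003,0.104,0,0,0.003,0.104,0]}}

```text
time: 4.05
tool_pos: [0.5438, 0.0048, 0.144]
tcp_rot: [3.064, 0.692, -0.003]
wrist_force: [-8.2, -1.0, 11.8]
width: -0.001
grip_force: 5.5
```

Emit:
{"fn": "step_arm", "kwargs": {"series": [0,0,-0.014,0,0,0,-0.027,0,0,0,-0.027,0,0,0,-0.012,0,0,0,0.002,0,0,0,0.002,0]}}

```text
time: 4.8
tool_pos: [0.5469, 0.0056, 0.1415]
tcp_rot: [3.063, 0.693, 0.008]
wrist_force: [1.3, -1.3, 11.4]
width: 0.001
grip_force: 5.8
```

Emit:
{"fn": "step_arm", "kwargs": {"series": [0,0,-0.015,0,0,0,-0.029,0,0,0,-0.029,0,0,0,-0.014,0,0,0,0,0,0,0,0,0]}}

```text
time: 5.55
tool_pos: [0.5452, 0.0059, 0.1408]
tcp_rot: [3.064, 0.693, 0.002]
wrist_force: [-0.9, 0.1, 11.6]
width: 0.003
grip_force: 6.0
```

Emit:
{"fn": "step_arm", "kwargs": {"series": [0,0,-0.015,0,0,0,-0.029,0,0,0,-0.029,0,0,0,-0.014,0,0,0,0,0,0,0,0,0]}}

```text
time: 6.3
tool_pos: [0.5447, 0.0059, 0.1405]
tcp_rot: [3.064, 0.693, 0.001]
wrist_force: [-0.9, 0.5, 12.9]
width: 0.001
grip_force: 6.1
```

```bash
python3 - <<'E'
from h import *
p=viewer.read_camera("scene");cv2.imwrite("pics/d.png",cv2.resize(p["image"][130:250,200:320],None,fx=4,fy=4,interpolation=2)[...,::-1])
E
```

```text
(no output)
```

View pics/d.png

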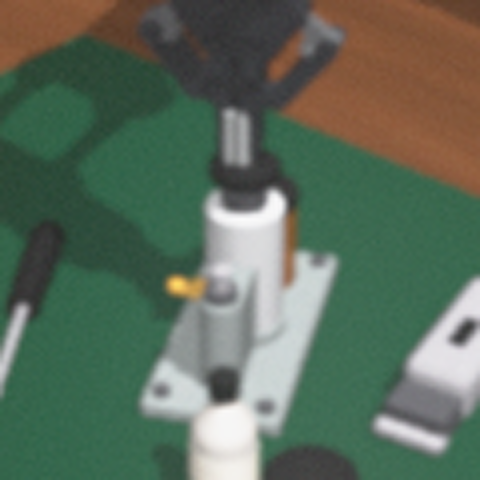

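The pin top is at about (255,199) in scene, so it has moved less than expected. I'll work out the scale and crop closer.

```bash
cat >> h.py <<'E'
def pinpix(p,z,xy=(.598,.0335)):
    T=np.linalg.inv(p["T"]);c=T[:3,:3]@[*xy,z]+T[:3,3];k=p["intrinsics"]@[c[0],-c[1],-c[2]];return k[:2]/k[2]
E
python3 - <<'E'
from h import *
p=viewer.read_camera("scene")
for z in(.085,.087,.099,.111):print(z,pinpix(p,z))
a=cv2.imread("pics/scene.png")[185:215,240:270];b=p["image"][185:215,240:270,::-1]
cv2.imwrite("pics/e.png",cv2.resize(np.hstack([a,b]),None,fx=12,fy=12,interpolation=0))
E
```

```text
0.085 [253.70574932 201.25019115]
0.087 [253.70017244 200.58541603]
0.099 [253.6664467  196.56524181]
0.111 [253.63226091 192.49022866]
```

View pics/e.png

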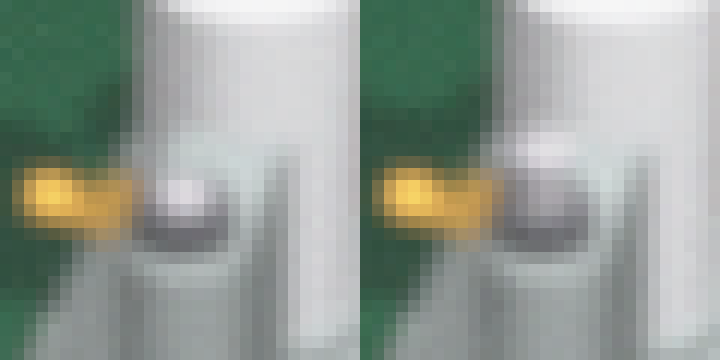

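Emit:
{"fn": "step_arm", "kwargs": {"series": [0,0,-0.015,0,0,0,-0.03,0,0,0,-0.031,0,0,0,-0.031,0,0,0,-0.031,0]}}

```text
time: 7.02
tool_pos: [0.5432, 0.0059, 0.1695]
tcp_rot: [-3.063, -0.693, 0.005]
wrist_force: [0.0, -0.6, -0.5]
width: 0.002
grip_force: 0.0
```

The pin's bright top rose from about row 201 to 197.5, roughly 10 mm, so pumping works. Continuing with full strokes.

Emit:
{"fn": "step_arm", "kwargs": {"series": [0,0,0.015,0,0,0,0.029,0,0,0,0.029,0,0,0,0.015,0,0,0,0,0,0,0,0,0,0,0,0,0]}}

```text
time: 7.9
tool_pos: [0.5435, 0.0059, 0.1699]
tcp_rot: [-3.064, -0.693, 0.003]
wrist_force: [0.3, -0.5, 0.6]
width: 0.003
grip_force: 0.0
```

Emit:
{"fn": "step_arm", "kwargs": {"series": [0,0,0.015,0,0,0,0.029,0,0,0,0.029,0,0,0,0.015,0,0,0,0,0,0,0,0,0,0,0,0,0]}}

```text
time: 8.78
tool_pos: [0.5433, 0.0059, 0.1696]
tcp_rot: [-3.064, -0.693, 0.004]
wrist_force: [-0.7, -0.4, -0.5]
width: -0.003
grip_force: 0.0
```

Emit:
{"fn": "step_arm", "kwargs": {"series": [0,0,0.015,0,0,0,0.029,0,0,0,0.029,0,0,0,0.015,0,0,0,0,0,0,0,0,0,0,0,0,0]}}

```text
time: 9.65
tool_pos: [0.5434, 0.0058, 0.1696]
tcp_rot: [-3.064, -0.693, 0.004]
wrist_force: [0.3, 0.3, -0.4]
width: -0.004
grip_force: 0.0
```

Emit:
{"fn": "step_arm", "kwargs": {"series": [0,0,0.015,0,0,0,0.029,0,0,0,0.029,0,0,0,0.015,0,0,0,0,0,0,0,0,0,0,0,0,0]}}

```text
time: 10.52
tool_pos: [0.5434, 0.0058, 0.1696]
tcp_rot: [-3.064, -0.693, 0.004]
wrist_force: [-0.1, -0.2, -0.5]
width: -0.001
grip_force: 0.0
```

Emit:
{"fn": "step_arm", "kwargs": {"series": [0,0,-0.02,0,0,0,-0.05,0,0,0,-0.06,0,0,0,-0.06,0,0,0,-0.06,0,0,0,-0.06,0,0,0,-0.06,0,0,0,-0.06,0]}}

```text
time: 11.52
tool_pos: [0.5443, 0.0059, 0.231]
tcp_rot: [-3.064, -0.693, 0.001]
wrist_force: [-0.5, 0.4, 0.6]
width: -0.005
grip_force: 0.0
```

```bash
python3 - <<'E'
from h import *
p=viewer.read_camera("scene")
cv2.imwrite("pics/f.png",cv2.resize(p["image"][145:220,225:295,::-1],None,fx=8,fy=8,interpolation=0))
E
```

```text
(no output)
```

View pics/f.png

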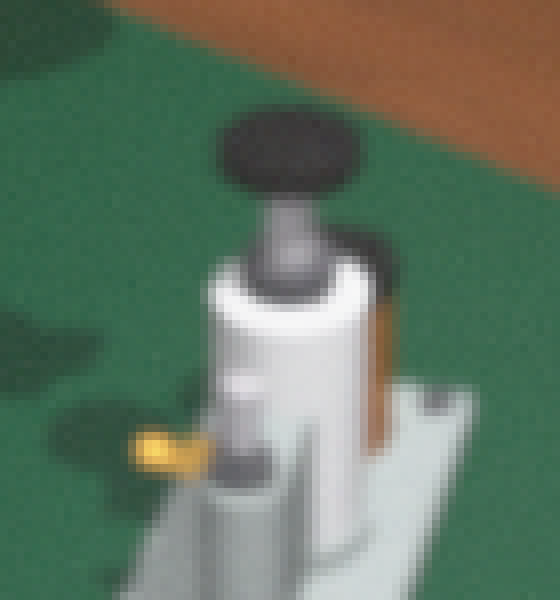

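The pin top is at row ~193 (192.5 expected when fully out), with the dark ring showing at its foot. The cap is back up and the fingers are clear, so I'm handing in.

```bash
python3 -c "
from workcell import job
print(job.finish_job())"
```

```text
the job is handed in; nothing more can be done
None
```

The oiler is primed: in the last camera view the indicator pin was fully out with its dark ring showing, the plunger was back up and the gripper was clear, after about 11.5 s of robot time; I handed the job in then, but the hand-in returned no verdict.

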